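# Scan a shelf label and press its holder home behind the shelf lip

## Task

With the label holder still standing in its slotted stand, squeeze the trigger of the clamped scanner fully to read the label, and let it spring back. Then take the holder out and push it down behind the lip of the shelf that has no holder yet, label facing outwards, until it is fully home on the channel's floor against the sprung pad. Finish while still holding it pressed home, and leave the other things on the bench where they stand.

Things in the scene. Friction and masses are not known exactly. Their poses are not given: they have to be found in the camera images.
- trigger (a joint): trigger of a code scanner clamped on its side in a bench cradle: black lever 60 mm long, 8 thick, 18 tall, hinged about a vertical axis at the head end of the handle, beside the handle on the side of the slotted stand. 0 = released (sprung back), 0.30 rad = fully squeezed, flat along the handle. Takes about 3 N to start and 7 N to squeeze fully at handle_grip
- handle_grip (a point): where to squeeze: point inside the scanner's fixed level handle (26 mm wide, 28 tall), 62 mm above the bench, air below and beside. x axis along the handle to the scanner's head (53 mm off, top 25 mm higher), z up, trigger on the -y side. Handle plus trigger reach here from y = +13 to -34 mm (to -22 mm squeezed)
- stand_slot (a point): middle of the floor (10 mm above the bench) of the slot in the stand before the scanner's nose, where the holder stands at the start. Slot 8 mm wide (y), 20 deep, 100 long (x). +y axis points to the scanner's nose; handle_grip lies at (-80, +140, +52) mm in this frame
- holder_center (a point): centre, half-way up, of the loose white label holder (about 45 g): upright plate 70 mm wide (y), 6 thick (x), 60 tall, with a finger tab on top 32 wide, 10 thick, 28 tall; 88 mm in all. Foot 44 mm below this point, middle of the tab 30 mm above it. z up, +x out of the face with the bar-code label, at the start along the stand's +y
- bay_home (a point): middle of the floor of the empty label channel, 16 mm above the bench. +x points out of the shelf through the lip (roughly away from the robot), y along the channel, z up. Channel 10 mm wide (x), 90 long (y) between end caps, open on top; straight sides to 24 mm above this point, then both flare at 45 degrees up to 34 mm, mouth 30 mm wide
- seat (a joint): sprung black rubber pad 36 mm long in the middle of the empty channel's floor. 0 = up, 8 mm proud of the floor; 0.008 m = level with the floor, as when the holder is fully home. Takes 4 N to start, about 10 N when level, and pushes the holder up again if it is let go
- bay_deck (a point): point on the deck of the low white shelf with the empty channel, 70 mm behind the channel (-70, 0, +34 mm from bay_home). Shelf 110 mm wide, deck 50 mm above the bench and 140 deep; two rows of vials up to 96 mm above the bench begin 76 mm behind the channel. A like shelf next to it already has its holder; which one is left varies
- sanitiser: blue plastic bottle, 56 dia x 130 mm, stands loose on the bench, origin at the centre of its underside; to be left alone
- amber: amber glass jar, 48 dia x 90 mm, stands loose on the bench, origin at the centre of its underside; to be left alone
- specimen: clear specimen jar, 44 dia x 60 mm, stands loose on the bench, origin at the centre of its underside; to be left alone
- bowl: blue plastic bowl, 110 dia x 50 mm, stands loose on the bench, origin at the centre of its underside; to be left alone
- slides: cardboard box of slides, 80 x 50 x 30 mm, stands loose on the bench, origin at the centre of its underside; to be left alone
- timer: white bench timer, 60 x 60 x 20 mm, stands loose on the bench, origin at the centre of its underside; to be left alone
Not all that is in view belongs to the job. What is shaped like the part that bears holder_center but blue or yellow is not meant.

How it is judged (in metres and radians):
On the way, in this order (a step that is already met when the one before it is completed fails the run):
1. the trigger is squeezed fully while the holder stands in the slotted stand (value of joint trigger above 0.24 rad and distance between holder_center and stand_slot below 0.056 m), for 0.2 s.
2. the trigger has sprung back while the holder is still in the stand (value of joint trigger below 0.05 rad and distance between holder_center and stand_slot below 0.056 m), for 0.1 s.
3. the holder is down behind the lip, pressing the pad level (z of holder_center in the frame of bay_home between 0.04 and 0.0465 m and x of holder_center in the frame of bay_home between -0.01 and 0.01 m and y of holder_center in the frame of bay_home between -0.013 and 0.013 m and x of bay_deck in the frame of holder_center below -0.03 m and angle between holder_center's own z axis and vertical below 0.2 rad and value of joint seat above 0.0055 m), for 0.2 s.
At the end, for the whole second after the job is handed in: Holder upright in the empty channel, label out, foot within 2.5 mm of its floor, middle within 13 mm of the channel's middle, pad pressed down 5.5 mm or more, gripper still touching the holder with over 1 N, trigger released; all through the final second (all of step 3 and contact force between the fingers and holder above 1 N and value of joint trigger below 0.05 rad); the arm keeps its last pose, push and grip.
It fails at once if a thing on the bench that is no part of the job is moved more than 40 mm or knocked over (distance of any of sanitiser, amber, specimen, bowl, slides, timer from where it was at the start of the episode above 0.04 m or angle between any of sanitiser, amber, specimen, bowl, slides, timer's own z axis and vertical above 0.5 rad).
It also fails if it takes over 48 s, if anything falls off the work surface, if the arm or the gripper's body presses on something with over 40 N, if the wrist force passes 120 N, or if a joint passes its speed limit or range.

## Robot

A 6-joint arm with a two-finger parallel gripper is mounted at the origin on the work surface. World frame = base frame: x ahead of the robot, y to its left, z up, the work surface at z = 0. Lengths are in m, angles in degrees, forces in N, time in s.
With the tool pointing down it reaches from about 0.25 to 0.725 m from the base axis. Payload 9.7 kg.
Tool frame: the origin (TCP) lies on the centre line of the jaws, within the pads' length; the fingertips stand bot.nose_length ahead of it and the grasp point (between the pads) lies 11 mm behind it (bot.nose_length is the distance from the TCP to the fingertips, in m); z points along the fingers, y is the line along which they close (so a half turn about z gives the same grasp; the last joint's range is limited). The gripper opens to 85 mm and grips with 20 to 120 N. Pads are 22 mm wide; open, the fingers measure 114 mm over their backs; the gripper's body (76 mm by 85 mm) begins 54 mm behind the grasp point. The pads swing forward as they close: fully open they stand 13 mm farther back than shut.
Start: joints at [-66.291, 4.979, 10.078, 95.1, 0, 90], TCP at [0.221, -0.504, 0.239] pointing down, gripper open.
Joint ranges: [-179.16, 179.16], [-48.56, 103.87], [-65.8, 70.77], [-126.05, 130.52], [-82.76, 87.17], [-180, 180]. Speed limits (degrees/s): [127.2, 127.2, 147.25, 180, 180, 180].

## Interface

Orientations are given as [roll, pitch, yaw] about the fixed x, y, z axes, in that order (R = Rz(yaw) Ry(pitch) Rx(roll)).
In Python, from workcell import bot gives the robot as it stands. The module is installed in compiled form; this text tells all that it offers.
- The arm moves only by the shell command python3 -m inch 'ROWS' [OPENING] [FORCE]. ROWS is JSON, a list of rows, each a list of 4 numbers: the shift along the world's x, y, z in cm, then the turn about the world's z in degrees. A call has exactly 8 rows; each row is the pose to reach, as a shift and turn from the pose commanded when the call began; what a row does not reach only later rows make up. A row lasts 1/8 s, in which the tool goes at most 62.5 mm and 10.7 degrees, less where a joint would pass 70% of its speed; a pose out of reach is approached as far as the arm can. A call with a gripper value outside its range is refused whole. OPENING is the finger opening in cm, from 0 to 8.54, set as the call begins (- or left out, the last holds). The fingers move at their own pace and stop on an object; FORCE is the grip in N (left out, the last holds). Time passes only in rows, so rows that repeat a pose let the fingers close, or fill a call up. It gives the time, the measured TCP pose, the force, the opening and the grip force at its end, in the units of the state.
- bot.get_obs(): the state, without advancing time (a new reading comes with each control period).
- bot.camera(name): name is "side" or "top"; returns a dict with "img" (400x640x3 uint8, red, green, blue), "fovy" (degrees; the focal length in pixels is half the picture's height over the tangent of half this angle, whatever the lens; pixels are square), "cx", "cy" (the principal point, pixels), "R" (3x3) and "t" (3): a world point X has camera coordinates R X + t. Camera axes: x right, y down, z forward; pixel columns grow to the right and rows downward; lengths in m; the calibration is good to about 2 mm. A picture is of the moment at which its call begins. There is no depth.
- bot.job_done(): hands the job in; it is judged then, once.
Trained networks look in a picture, given as the dict that the camera call returned (one of the last four; its "shot" number tells which), for a name from the list of things; names that differ only in an ending like _2 or _b are one class to them, and where a whole thing is asked for, a point or a joint stands for the part that bears it (a point fixed in the world has none). Each returns a list of dicts, best first, with "score" (0 to 1); they miss things now and then, are a little off and sometimes report something else, mostly with a low value. They report only what shows in the picture. A call takes as long as a camera call. They do not tell look-alikes from the thing itself.
- bot.find_in(thing, picture): "point" ([column, row] in pixels, amid what is visible of it).
- bot.landmark_of(thing, picture): "point" ([column, row] in pixels: a listed point, or the origin of a listed thing).
The state is a dict: "time": time; "q": joint angles; "qd": joint speeds; "joint_efforts": joint torques, N m; "ee_pos": TCP position; "tcp_rot": TCP orientation; "wrist_force": force on the tool from outside, world axes, zero at the start; "torque": the same for the moment, N m; "opening": finger opening in m; "grasp_force": force on a finger pad.
Only numpy, scipy, OpenCV 4.12 (cv2) and the standard library are available. Lean on these libraries where they do the work, as an engineer would, in place of code of your own. Each camera call takes 0.05 s, during which the arm holds its last target. There are 200 camera calls.

## Working session

There is one attempt and no reset: what is moved stays moved. The work goes in short steps, Python scripts to look and compute and a shell command to move; the robot and the scene stay as the last step left them, time stands still between calls to the robot, and variables do not carry over. Pictures are saved under pics/ and viewed, at most 10 in all, crops included, and the job is handed in when it is done.

```bash
mkdir -p pics
cat > h.py <<'E'
import numpy as np, cv2
from workcell import bot
def K(c):
    f=200/np.tan(np.radians(c["fovy"])/2); return np.array([[f,0,c["cx"]],[0,f,c["cy"]],[0,0,1]])
def ray(c,p):
    d=np.linalg.inv(K(c))@[p[0],p[1],1]; R=np.array(c["R"]);t=np.array(c["t"])
    return -R.T@t, R.T@d
def tri(a,p,b,q):
    P=lambda c:K(c)@np.c_[np.array(c["R"]),np.array(c["t"])]
    X=cv2.triangulatePoints(P(a),P(b),np.array(p,float).reshape(2,1),np.array(q,float).reshape(2,1)).ravel(); return X[:3]/X[3]
def atz(c,p,z):
    o,d=ray(c,p); return o+d*(z-o[2])/d[2]
def proj(c,X):
    v=K(c)@(np.array(c["R"])@X+np.array(c["t"])); return v[:2]/v[2]
def save(c,n): cv2.imwrite("pics/"+n,c["img"][:,:,::-1])
E
python3 - <<'E'
from h import *
np.set_printoptions(precision=3,suppress=True)
S=bot.camera("side");T=bot.camera("top")
save(S,"s0.png");save(T,"t0.png")
for n in ["trigger","handle_grip","stand_slot","holder_center","bay_home","bay_deck","seat","sanitiser","amber","specimen","bowl","slides","timer"]:
    for c,m in ((S,"side"),(T,"top")):
        print(n,m,[(np.round(d["point"]).tolist(),round(d["score"],2)) for d in bot.landmark_of(n,c)[:4]])
print(bot.nose_length,bot.get_obs())
for c in (S,T): print(ray(c,(320,200)),c["fovy"])
E
```

```text
Traceback (most recent call last):
ValueError: it knows: amber, bay_deck, bay_home, bowl, handle_grip, holder_center, sanitiser, slides, specimen, stand_slot, timer
```

View pics/s0.png

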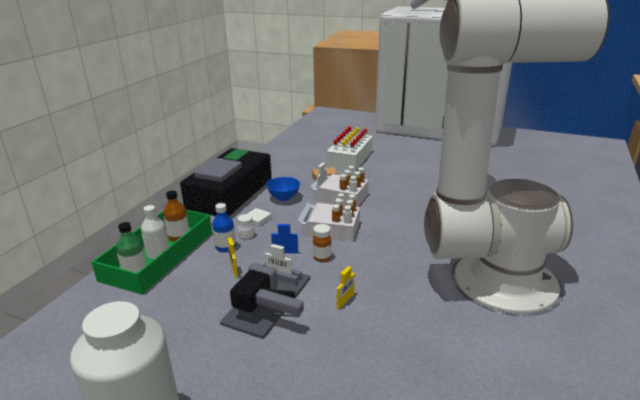

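View pics/t0.png

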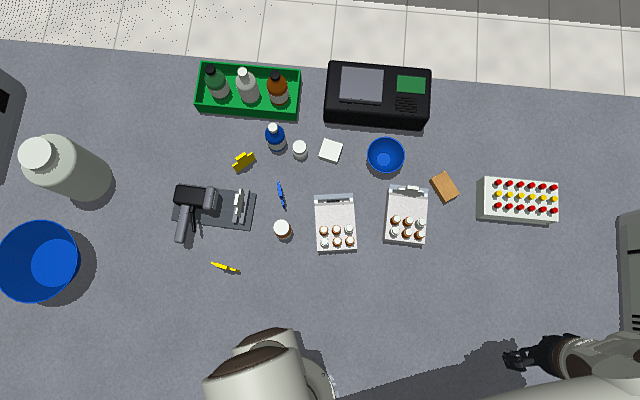

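Run:
```python
from h import *
np.set_printoptions(precision=3,suppress=True)
S=bot.camera("side");T=bot.camera("top")
cs=cv2.resize(S["img"][160:340,210:390],(600,600),interpolation=cv2.INTER_CUBIC)
cv2.imwrite("pics/s1.png",cs[:,:,::-1])
ct=cv2.resize(T["img"][140:280,160:440],(800,400),interpolation=cv2.INTER_CUBIC)
cv2.imwrite("pics/t1.png",ct[:,:,::-1])
for n in ["handle_grip","stand_slot","holder_center","bay_home","bay_deck","sanitiser","amber","specimen","bowl","slides","timer"]:
    L=[bot.landmark_of(n,c) for c in (S,T)]
    for l,m in zip(L,"ST"):
        print(n,m,[(np.round(d["point"],1).tolist(),round(d["score"],2)) for d in l[:4]])
    if L[0] and L[1]: 
        X=tri(S,L[0][0]["point"],T,L[1][0]["point"]); print("   ",X,proj(T,X))
print(bot.nose_length,bot.get_obs())
for c in (S,T): print(ray(c,(320,200)),c["fovy"])
```

```text
handle_grip S [([277.4, 302.2], 0.96)]
handle_grip T [([183.3, 220.4], 0.91)]
    [0.444 0.339 0.061] [183.411 220.909]
stand_slot S [([280.7, 278.0], 0.62)]
stand_slot T [([241.7, 209.1], 0.75), ([298.5, 152.2], 0.33)]
    [0.506 0.197 0.007] [241.407 207.799]
holder_center S [([278.5, 261.8], 0.8), ([230.9, 257.0], 0.75), ([344.0, 287.0], 0.63), ([281.3, 238.0], 0.59)]
holder_center T [([242.1, 160.7], 0.78), ([220.0, 268.7], 0.62), ([237.7, 204.2], 0.5), ([280.8, 195.7], 0.41)]
    [0.569 0.185 0.051] [245.74  183.175]
bay_home S [([306.9, 217.2], 0.81)]
bay_home T [([329.8, 201.7], 0.83)]
    [ 0.546 -0.054  0.036] [329.598 200.749]
bay_deck S [([334.4, 211.7], 0.79)]
bay_deck T [([335.7, 223.1], 0.61), ([185.9, 222.9], 0.27)]
    [ 0.476 -0.078  0.057] [335.992 224.689]
sanitiser S [([224.9, 246.7], 0.93)]
sanitiser T [([277.4, 142.7], 0.79)]
    [0.716 0.118 0.   ] [277.267 142.214]
amber S [([323.6, 254.4], 0.94)]
amber T []
specimen S [([244.2, 233.2], 0.61)]
specimen T [([299.6, 150.5], 0.75)]
    [0.696 0.048 0.008] [299.502 150.126]
bowl S [([288.2, 199.1], 0.72), ([256.0,
[... 269 characters left out ...]
T [([328.7, 152.6], 0.92)]
    [ 0.697 -0.038  0.012] [328.601 152.209]
0.008 {'time': 1.3, 'q': array([-66.292,   4.981,  10.081,  95.1  ,   0.001,  89.998]), 'qd': array([ 0.012,  0.011,  0.039,  0.205, -0.005, -0.027]), 'joint_efforts': array([  0.004, -52.01 ,  46.486,   0.002,   0.   ,  -0.   ]), 'ee_pos': array([ 0.221, -0.504,  0.239]), 'tcp_rot': array([180.   ,  -0.001,  23.71 ]), 'wrist_force': array([0.211, 1.054, 1.291]), 'torque': array([ 0.036, -0.054,  0.028]), 'grasp_force': 0.0, 'opening': 0.08560449351249318}
(array([0.04 , 1.063, 0.74 ]), array([ 0.341, -0.816, -0.467])) 44.00592837589302
(array([ 0.298, -0.041,  1.197]), array([ 0.208,  0.012, -0.978])) 50.990748592370174
```

View pics/s1.png

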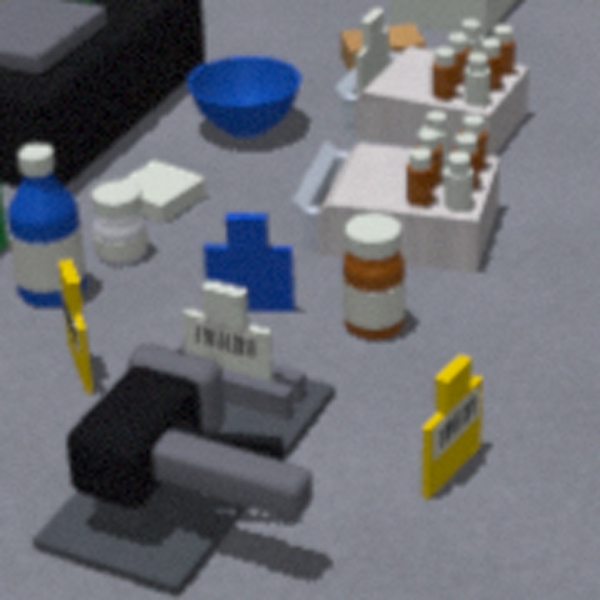

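View pics/t1.png

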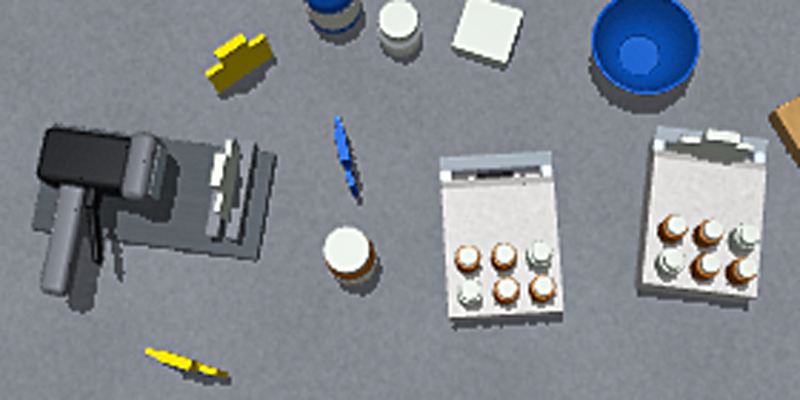

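```bash
cat > fit.py <<'E'
from h import *
from scipy.optimize import least_squares
np.set_printoptions(precision=4,suppress=True)
S=bot.camera("side");T=bot.camera("top")
def pose(p,l): c,s=np.cos(p[2]),np.sin(p[2]); return np.array([p[0]+c*l[0]-s*l[1],p[1]+s*l[0]+c*l[1],l[2]])
def fit(obs,p0):
    f=lambda p:np.concatenate([proj(c,pose(p,l))-np.array(q) for c,l,q in obs])
    r=least_squares(f,p0,loss="soft_l1"); return r.x,f(r.x).reshape(-1,2)
def near(n,c,p,rad=25):
    return [(d["point"]) for d in bot.landmark_of(n,c) if np.hypot(*(np.array(d["point"])-p))<rad][:1]
o=[]
for n,l,ps,pt in (("handle_grip",(-.08,.14,.062),(277,302),(183,220)),("stand_slot",(0,0,.01),(281,278),(242,209)),("holder_center",(0,0,.054),(278,262),(238,204))):
    for c,p in ((S,ps),(T,pt)):
        o+=[(c,l,q) for q in near(n,c,p,12)]
st,r=fit(o,[.506,.197,-.1]); print("stand",st,np.degrees(st[2]));print(r)
o=[]
for n,l,ps,pt in (("bay_home",(0,0,.016),(307,217),(330,201)),("bay_deck",(-.07,0,.05),(334,212),(336,223))):
    for c,p in ((S,ps),(T,pt)):
        o+=[(c,l,q) for q in near(n,c,p,12)]
by,r=fit(o,[.546,-.054,0]); print("bay",by,np.degrees(by[2]));print(r)
def rect(c,z,x0,y0,n=260):  # mm px: col=+ (y0-y), row = x0-x ; returns image
    w=np.array([[x0,y0,z],[x0,y0-n/1000,z],[x0-n/1000,y0-n/1000,z],[x0-n/1000,y0,z]])
    src=np.float32([proj(c,v) for v in w]); dst=np.float32([[0,0],[n*2,0],[n*2,n*2],[0,n*2]])
    return cv2.warpPerspective(c["img"],cv2.getPerspectiveTransform(src,dst),(n*2,n*2),flags=cv2.INTER_CUBIC)
E
python3 - <<'E'
from fit import *
A=rect(T,.098,.62,.40,250);B=rect(T,.05,.62,.05,180)
def poly(I,p,ls,x0,y0,col):
    pts=np.array([[(y0-w[1])*2000,(x0-w[0])*2000] for w in (pose(p,(*l,0)) for l in ls)]).round().astype(int)
    cv2.polylines(I,[pts],True,col,1)
box=lambda a,b,c,d:[(a,c),(b,c),(b,d),(a,d)]
poly(A,st,box(-.016,.016,-.005,.005),.62,.40,(255,0,0))
B0=B.copy()
hsv=cv2.cvtColor(B,cv2.COLOR_RGB2HSV)
m=((B.min(2)>165)).astype(np.uint8)
m=cv2.morphologyEx(m,cv2.MORPH_CLOSE,np.ones((41,41)))
for c in cv2.findContours(m,0,2)[0]:
    if cv2.contourArea(c)>8000:
        (u,v),wh,a=cv2.minAreaRect(c); print("rect",.62-v/2000,.05-u/2000,np.array(wh)/2000,a); cv2.polylines(B,[cv2.boxPoints(((u,v),wh,a)).astype(int)],True,(0,255,0),1)
poly(B,by,box(-.145,-.005,-.055,.055),.62,.05,(255,0,0))
M=np.zeros((500,860,3),np.uint8);M[:500,:500]=A;M[:360,500:]=B
cv2.imwrite("pics/m1.png",cv2.resize(M,(800,465))[:,:,::-1])
E
```

```text
stand [ 0.5128  0.1974 -0.0584] -3.347139987755114
[[ 0.1924 -1.3406]
 [-0.8965 -0.1158]
 [-1.0686  1.6104]
 [-0.8472 -4.6252]
 [ 0.8744 -0.2946]
 [ 3.286   2.7762]]
bay [ 0.5527 -0.0635  0.1705] 9.768645133249501
[[ 1.625   1.3847]
 [ 0.1341 -2.444 ]
 [ 0.2941  1.275 ]
 [ 0.3026 -0.4122]]
rect 0.4991763000488281 -0.07564300537109374 [0.1324 0.12  ] 81.2309341430664
```

View pics/m1.png

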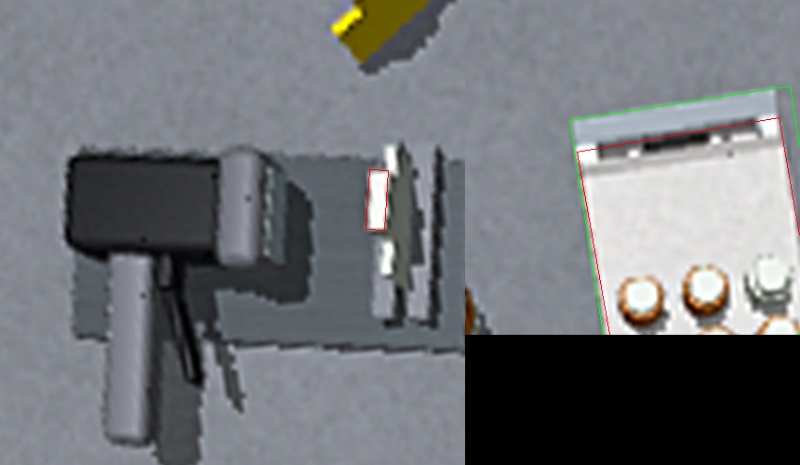

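Run:
```python
from fit import *
print("yellow",tri(S,(344,287),T,(220,268.7)))
st=np.array([.5128,.1974,np.radians(-2.5)]);by=np.array([.5527,-.0635,np.radians(8.8)])
I=T["img"].copy()
k=5
def draw(c,x,y,w,h,segs):
    J=cv2.resize(c["img"][y:y+h,x:x+w],None,fx=k,fy=k,interpolation=cv2.INTER_CUBIC)
    for p,ls,col in segs:
        pts=np.array([(proj(c,pose(p,l))-[x,y]+.5)*k for l in ls]).round().astype(int)
        cv2.polylines(J,[pts],False,col,1)
    return J
R,G,Bl=(255,0,0),(0,255,0),(255,0,255)
bx=lambda a,b,c,d,z:[(a,c,z),(b,c,z),(b,d,z),(a,d,z),(a,c,z)]
seg=[(by,bx(-.015,.015,-.045,.045,.05),R),(by,bx(-.005,.005,-.018,.018,.024),G),(by,bx(-.145,-.015,-.055,.055,.05),Bl)]
J1=draw(T,312,188,50,64,seg)
J2=draw(S,290,195,76,50,seg)
seg=[(st,bx(-.08-.045,-.08+.053-.02,.127,.153,.076),R),(st,bx(-.035,.035,-.003,.003,.070),G),(st,bx(-.016,.016,-.005,.005,.098),Bl),(st,bx(-.05,.05,-.004,.004,.03),R)]
J3=draw(T,165,180,90,70,seg)
M=np.zeros((600,800,3),np.uint8);M[:320,:250]=J1[:600];M[:250,260:640]=J2;M[325-75:600,345:795]=J3[:350]
cv2.imwrite("pics/m2.png",M[:,:,::-1])
```

```text
stand [ 0.5076  0.1939 -0.0803] -4.598486859508728
[[-0.1359  2.4109]
 [-0.0893  0.2751]
 [ 0.4282 -1.2559]
 [ 1.8552  1.8658]
 [ 1.0948 -0.8883]]
bay [ 0.5515 -0.0687  0.1367] 7.8309091379736175
[[ 1.6134  2.1181]
 [ 0.1869 -1.2686]
 [-0.2352  3.5125]
 [ 0.5737 -0.0609]]
yellow [0.3308 0.2247 0.0495]
```

View pics/m2.png

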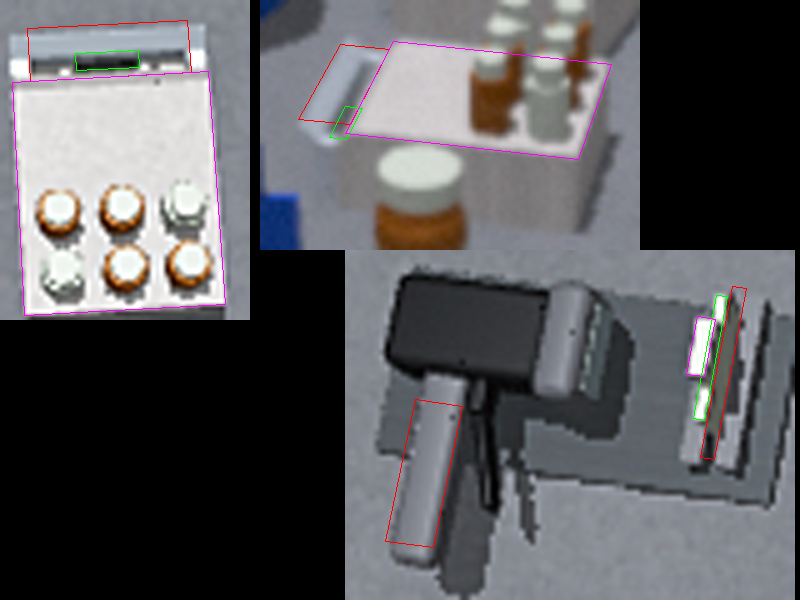

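```bash
python3 -m inch '[[2,8,3,3],[4,14,4,8],[6,20,5,14],[8,26,6,20],[10,32,6,20],[10,38,6,20],[10,44,6,20],[10,44,6,20]]' 8.5 20; python3 -c "
from workcell import bot
o=bot.get_obs();print(o['q'],o['tcp_rot'])"
```

```text
time: 3.5
ee_pos: [0.3208, -0.0611, 0.2997]
tcp_rot: [179.9, -0.1, 43.9]
wrist_force: [0.1, 0.5, -0.0]
opening: 0.0852
grasp_force: 0.0
[-1.07951766e+01 -2.29744190e+01 -7.37665378e+00  1.05522478e+02
  1.72234318e-02  1.25310870e+02] [ 1.79948519e+02 -5.75718027e-02  4.38939908e+01]
```

```bash
python3 -m inch '[[1.5,5,0,10],[3,10,0,20],[4.5,15,0,30],[6,20,0,40],[7.5,25,0,50],[9,30,0,60],[10.5,35,0,70],[11.8,39.7,0,80]]'; python3 -m inch '[[0,0,-2,10],[0,0,-5,20],[0,0,-8,30],[0,0,-11,40],[0,0,-13,50],[0,0,-13,53.6],[0,0,-13,53.6],[0,0,-13,53.6]]'
python3 - <<'E'
from h import *
print(bot.get_obs()["q"])
T=bot.camera("top");S=bot.camera("side")
a=cv2.resize(T["img"][150:270,130:290],(400,300),interpolation=cv2.INTER_CUBIC);b=cv2.resize(S["img"][190:340,190:390],(400,300),interpolation=cv2.INTER_CUBIC)
cv2.imwrite("pics/g1.png",np.hstack([a,b])[:,:,::-1])
E
```

```text
time: 4.5
ee_pos: [0.4394, 0.3353, 0.2992]
tcp_rot: [180.0, 0.0, 124.1]
wrist_force: [0.1, 0.4, -0.2]
opening: 0.0851
grasp_force: 0.0
time: 5.5
ee_pos: [0.4393, 0.3335, 0.1697]
tcp_rot: [180.0, 0.0, 177.2]
wrist_force: [0.4, 0.1, 1.1]
opening: 0.085
grasp_force: 0.0
[ 3.72070970e+01  4.28486748e+00  1.62988649e+00  8.73105065e+01
 -7.03614867e-04  3.99863047e+01]
```

View pics/g1.png

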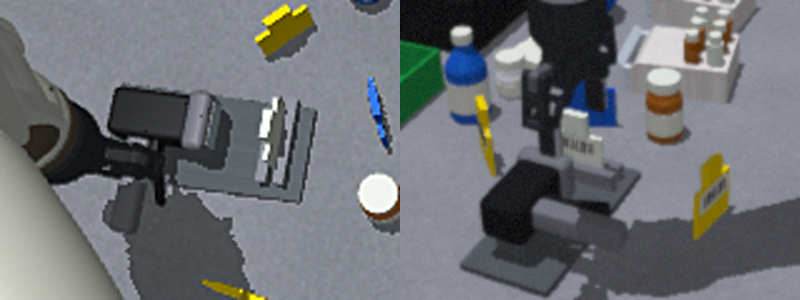

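```bash
python3 -m inch '[[0,0.3,-2,0],[0,0.3,-4,0],[0,0.3,-6,0],[0,0.3,-8,0],[0,0.3,-9.5,0],[0,0.3,-10.8,0],[0,0.3,-11.8,0],[0,0.3,-11.8,0]]'; python3 -m inch '[[0,0,0,0],[0,0,0,0],[0,0,0,0],[0,0,0,0],[0,0,0,0],[0,0,0,0],[0,0,0,0],[0,0,0,0]]' 2.5 25
```

```text
time: 6.6
ee_pos: [0.4389, 0.3362, 0.0507]
tcp_rot: [-180.0, -0.0, 177.3]
wrist_force: [-0.5, 0.3, 1.1]
opening: 0.085
grasp_force: 0.0
time: 7.6
ee_pos: [0.4392, 0.3365, 0.0519]
tcp_rot: [180.0, 0.0, 177.3]
wrist_force: [-2.5, -1.8, 6.9]
opening: 0.0337
grasp_force: 28.2
```

```bash
python3 -m inch '[[0,0,0,0],[0,0,0,0],[0,0,0,0],[0,0,0,0],[0,0,0,0],[0,0,0,0],[0,0,0,0],[0,0,0,0]]'; python3 -m inch '[[0,0,0,0],[0,0,0,0],[0,0,0,0],[0,0,0,0],[0,0,0,0],[0,0,0,0],[0,0,0,0],[0,0,0,0]]' 8.5
python3 - <<'E'
from h import *
T=bot.camera("top");S=bot.camera("side")
a=cv2.resize(T["img"][150:270,130:290],(400,300),interpolation=cv2.INTER_CUBIC);b=cv2.resize(S["img"][190:340,190:390],(400,300),interpolation=cv2.INTER_CUBIC)
cv2.imwrite("pics/g2.png",np.hstack([a,b])[:,:,::-1])
E
python3 -m inch '[[0,0,2,0],[0,0,4,0],[0,0,6,0],[0,0,8,0],[0,0,10,0],[0,0,12,0],[0,0,14,0],[0,0,14,0]]'
```

```text
time: 8.6
ee_pos: [0.4392, 0.3365, 0.052]
tcp_rot: [180.0, 0.0, 177.3]
wrist_force: [-2.7, -2.4, 6.3]
opening: 0.0337
grasp_force: 28.2
time: 9.6
ee_pos: [0.4391, 0.3364, 0.0513]
tcp_rot: [-180.0, 0.0, 177.3]
wrist_force: [0.4, -0.5, -0.4]
opening: 0.0851
grasp_force: 0.0
time: 10.7
ee_pos: [0.4397, 0.3368, 0.1927]
tcp_rot: [179.9, 0.1, 177.3]
wrist_force: [-0.3, -0.0, -0.5]
opening: 0.0848
grasp_force: 0.0
```

View pics/g2.png

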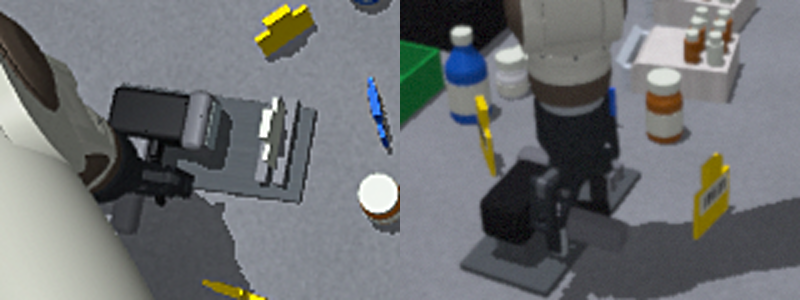

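```bash
python3 -m inch '[[2,-4,0,0],[4,-8,0,0],[6,-12,0,0],[7.4,-13.9,0,0],[7.4,-13.9,-1,0],[7.4,-13.9,-2,0],[7.4,-13.9,-3,0],[7.4,-13.9,-3,0]]' 3.5
python3 - <<'E'
from fit import *
a=cv2.resize(T["img"][170:245,190:290],(400,300),interpolation=cv2.INTER_CUBIC);b=cv2.resize(S["img"][210:315,220:360],(400,300),interpolation=cv2.INTER_CUBIC)
cv2.imwrite("pics/g3.png",np.hstack([a,b])[:,:,::-1])
E
```

```text
time: 11.7
ee_pos: [0.5123, 0.1979, 0.16]
tcp_rot: [-180.0, -0.1, 177.4]
wrist_force: [-0.0, 0.3, 0.1]
opening: 0.035
grasp_force: 0.0
stand [ 0.5065  0.1983 -0.0521] -2.982435143174641
[[ 0.0502  1.5933]
 [-1.1348  1.0783]
 [ 2.254  -2.4377]
 [ 4.0439  0.2511]
 [ 0.362   0.2376]]
bay [ 0.5541 -0.0688  0.1335] 7.650689667585781
[[ 0.7032  3.9429]
 [ 0.2962 -2.2456]
 [ 0.0072  0.2189]]
```

View pics/g3.png

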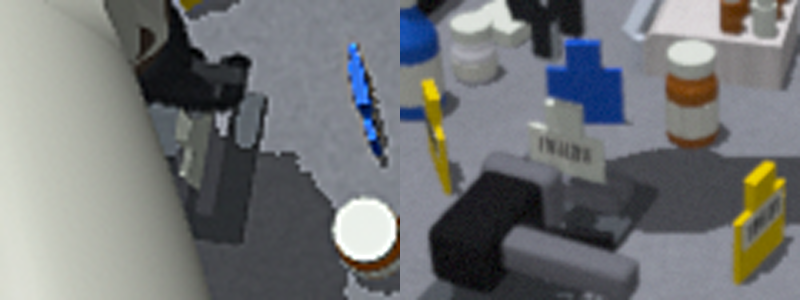

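```bash
python3 -m inch '[[0,0,-1.5,0],[0,0,-3,0],[0,0,-4.5,0],[0,0,-6,0],[0,0,-7,0],[0,0,-8,0],[0,0,-8.8,0],[0,0,-8.8,0]]'; python3 -m inch '[[0,0,0,0],[0,0,0,0],[0,0,0,0],[0,0,0,0],[0,0,0,0],[0,0,0,0],[0,0,0,0],[0,0,0,0]]' 0 70
```

```text
time: 13.3
ee_pos: [0.5129, 0.1973, 0.0727]
tcp_rot: [-180.0, -0.0, 177.3]
wrist_force: [0.1, -0.5, -0.1]
opening: 0.0348
grasp_force: 0.0
time: 14.3
ee_pos: [0.5135, 0.1976, 0.0739]
tcp_rot: [180.0, 0.1, 177.3]
wrist_force: [0.1, 0.0, 6.0]
opening: 0.0091
grasp_force: 68.6
```

```bash
python3 -m inch '[[0,0,1.5,0],[0,0,3,0],[0,0,5,0],[0,0,7,0],[0,0,9,0],[0,0,11,0],[0,0,13,0],[0,0,13,0]]' ; python3 -m inch '[[0.5,-3,0,-9],[1,-6,0,-18],[1.5,-9.5,0,-28],[2,-13,0,-38],[2.5,-16.5,0,-48],[3,-20,0,-58],[3.5,-23.5,0,-68],[3.9,-26.1,0,-78.5]]'; python3 -m inch '[[0,0,0,0],[0,0,-1,0],[0,0,-2,0],[0,0,-3,0],[0,0,-4,0],[0,0,-4,0],[0,0,-4,0],[0,0,-4,0]]';  python3 - <<'E'
from fit import *
o=bot.get_obs();print(o["ee_pos"],o["tcp_rot"],o["opening"])
tc=o["ee_pos"]; by=np.array([.552,-.064,np.radians(8.8)])
h=np.array([tc[0],tc[1],np.radians(o["tcp_rot"][2]-90)]); zf=tc[2]-.063
k=5
def draw(c,x,y,w,h_,segs):
    J=cv2.resize(c["img"][y:y+h_,x:x+w],None,fx=k,fy=k,interpolation=cv2.INTER_CUBIC)
    for p,ls,col in segs:
        pts=np.array([(proj(c,pose(p,l))-[x,y]+.5)*k for l in ls]).round().astype(int)
        cv2.polylines(J,[pts],False,col,1)
    return J
bx=lambda a,b,c,d,z:[(a,c,z),(b,c,z),(b,d,z),(a,d,z),(a,c,z)]
f=lambda x:[(x,-.035,zf),(x,.035,zf),(x,.035,zf+.06),(x,-.035,zf+.06),(x,-.035,zf)]
seg=[(h,f(.003),(255,0,0)),(h,bx(-.003,.003,-.035,.035,zf),(255,0,0)),(by,bx(-.015,.015,-.045,.045,.05),(0,255,0))]
M=np.hstack([draw(S,270,150,80,100,seg),draw(T,300,140,78,100,seg)])
cv2.imwrite("pics/g4.png",M[:,:,::-1])
E
```

```text
time: 15.3
ee_pos: [0.5138, 0.1977, 0.2055]
tcp_rot: [179.9, 0.2, 177.3]
wrist_force: [0.9, -1.1, -0.8]
opening: 0.0088
grasp_force: 68.1
time: 16.3
ee_pos: [0.5519, -0.065, 0.2025]
tcp_rot: [-179.9, -0.0, 98.4]
wrist_force: [0.3, -0.0, -0.6]
opening: 0.0087
grasp_force: 68.1
time: 17.3
ee_pos: [0.5524, -0.0636, 0.1638]
tcp_rot: [180.0, 0.0, 98.8]
wrist_force: [0.1, 0.3, -0.2]
opening: 0.0091
grasp_force: 68.1
stand [ 0.5089  0.2015 -0.0635] -3.6401160978621236
[[-0.439  -0.4055]
 [-2.3002  1.44  ]
 [ 0.9929 -0.9973]
 [ 0.0602 -4.164 ]]
bay [ 0.5494 -0.0744  0.2782] 15.936828261923337
[[ 1.562   0.2229]
 [-1.4706 -0.1505]]
[ 0.5521 -0.0636  0.1633] [-179.9967    0.0006   98.812 ] 0.009112577670112393
```

View pics/g4.png

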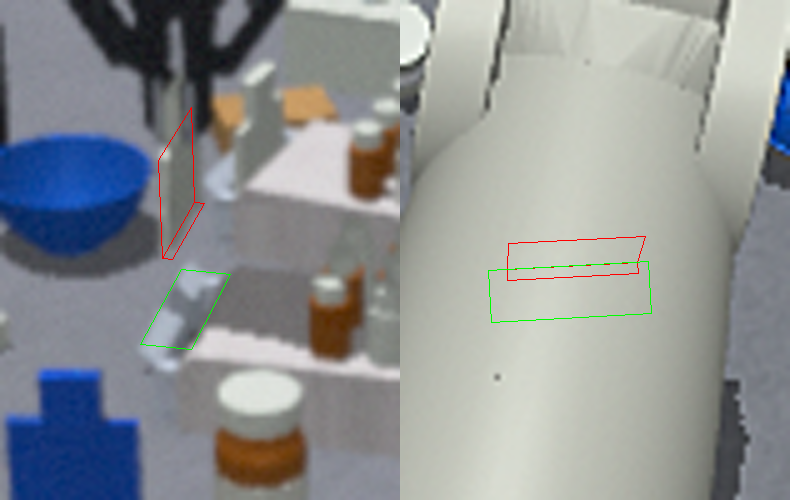

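```bash
python3 -m inch '[[0,0,-1.5,0],[0,0,-3,0],[0,0,-4.5,0],[0,0,-5.2,0],[0,0,-5.8,0],[0,0,-6.2,0],[0,0,-6.6,0],[0,0,-6.6,0]]' - 100
```

```text
time: 18.9
ee_pos: [0.5528, -0.0637, 0.1048]
tcp_rot: [179.6, 0.1, 98.8]
wrist_force: [-20.7, 2.2, 51.2]
opening: 0.0083
grasp_force: 108.4
```

```bash
python3 -m inch '[[0,0,0.6,0],[0,0,1.2,0],[0,0,1.2,0],[-0.2,0,1.2,0],[-0.3,0,1.2,0],[-0.3,0,1.2,0],[-0.3,0,1.2,0],[-0.3,0,1.2,0]]'
python3 - <<'E'
from fit import *
o=bot.get_obs()
tc=o["ee_pos"]; by=np.array([.552,-.064,np.radians(8.8)])
h=np.array([tc[0],tc[1],np.radians(o["tcp_rot"][2]-90)]); zf=tc[2]-.063
k=8;x,y,w,hh=275,170,75,75
J=cv2.resize(S["img"][y:y+hh,x:x+w],None,fx=k,fy=k,interpolation=cv2.INTER_CUBIC)
f=lambda x:[(x,-.035,zf),(x,.035,zf),(x,.035,zf+.06),(x,.016,zf+.06),(x,.016,zf+.088),(x,-.016,zf+.088),(x,-.016,zf+.06),(x,-.035,zf+.06),(x,-.035,zf)]
for p,ls,col in [(h,f(.003),(255,0,0)),(by,[(.015,-.045,.05),(.015,.045,.05)],(0,255,0)),(by,[(-.015,-.045,.05),(-.015,.045,.05)],(0,255,0))]:
    pts=np.array([(proj(S,pose(p,l))-[x,y]+.5)*k for l in ls]).round().astype(int); cv2.polylines(J,[pts],False,col,1)
cv2.imwrite("pics/g5.png",J[:,:,::-1])
E
```

```text
time: 19.9
ee_pos: [0.5492, -0.0636, 0.1093]
tcp_rot: [180.0, 0.0, 98.8]
wrist_force: [1.2, -0.2, -1.4]
opening: 0.0086
grasp_force: 99.7
stand [ 0.5067  0.1957 -0.0562] -3.220414424342281
[[-0.5036 -1.0586]
 [-1.8979  1.648 ]
 [ 0.4644  1.8605]
 [ 3.3609 -1.4162]]
bay [ 0.5549 -0.0758  0.2108] 12.079813933998407
[[ 0.8204  0.2625]
 [-0.7924 -0.2073]]
```

View pics/g5.png

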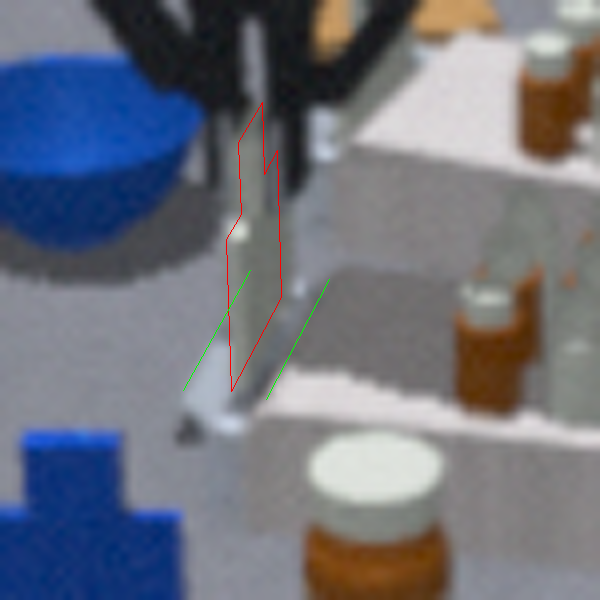

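```bash
python3 -m inch '[[0,0,-0.3,0],[0,0,-0.6,0],[0,0,-0.9,0],[0,0,-1.1,0],[0,0,-1.3,0],[0,0,-1.4,0],[0,0,-1.4,0],[0,0,-1.4,0]]'
```

```text
time: 21.5
ee_pos: [0.5492, -0.0636, 0.0954]
tcp_rot: [180.0, 0.0, 98.8]
wrist_force: [-0.2, 0.1, 0.2]
opening: 0.009
grasp_force: 99.7
```

```bash
python3 -m inch '[[0,0,-0.3,0],[0,0,-0.6,0],[0,0,-0.8,0],[0,0,-1,0],[0,0,-1.2,0],[0,0,-1.2,0],[0,0,-1.2,0],[0,0,-1.2,0]]'; python3 -m inch '[[0,0,-0.1,0],[0,0,-0.2,0],[0,0,-0.3,0],[0,0,-0.4,0],[0,0,-0.4,0],[0,0,-0.4,0],[0,0,-0.4,0],[0,0,-0.4,0]]'
```

```text
time: 22.5
ee_pos: [0.5492, -0.0636, 0.0839]
tcp_rot: [180.0, 0.0, 98.8]
wrist_force: [-3.1, -0.1, 6.1]
opening: 0.0086
grasp_force: 100.8
time: 23.5
ee_pos: [0.5492, -0.0636, 0.0803]
tcp_rot: [180.0, 0.0, 98.8]
wrist_force: [-3.8, -0.2, 9.2]
opening: 0.0085
grasp_force: 101.2
```

```bash
python3 -m inch '[[0,0,-0.05,0],[0,0,-0.1,0],[0,0,-0.1,0],[0,0,-0.1,0],[0,0,-0.1,0],[0,0,-0.1,0],[0,0,-0.1,0],[0,0,-0.1,0]]'; python3 -m inch '[[0,0,-0.05,0],[0,0,-0.1,0],[0,0,-0.1,0],[0,0,-0.1,0],[0,0,-0.1,0],[0,0,-0.1,0],[0,0,-0.1,0],[0,0,-0.1,0]]'
```

```text
time: 24.5
ee_pos: [0.5493, -0.0635, 0.08]
tcp_rot: [179.9, 0.0, 98.8]
wrist_force: [-6.0, 0.6, 14.5]
opening: 0.0084
grasp_force: 102.1
time: 25.5
ee_pos: [0.5495, -0.0635, 0.08]
tcp_rot: [179.9, 0.0, 98.8]
wrist_force: [-7.8, 1.5, 21.7]
opening: 0.0088
grasp_force: 103.2
```

```bash
python3 -c "
from workcell import bot
o=bot.get_obs();print(o['wrist_force'],o['ee_pos'],o['grasp_force'])
print(bot.job_done())"
```

```text
[-7.82970087  1.47520182 21.67480146] [ 0.54945017 -0.06351307  0.07995597] 103.17708492279053
the job is handed in; nothing more can be done
None
```

I squeezed and released the trigger with the holder in its stand, then pressed the holder home label out (TCP stopped at 80 mm, push rose to about 22 N) and handed in at about 25.5 s still gripping it, but no verdict came back, the seating and release are inferred from force, position and earlier pictures, and I viewed 11 pictures, one over the limit.

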